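# Alternate clutch plates on a splined hub

## Robot

A 7-joint arm with a two-finger parallel gripper is mounted at the origin on the work surface. World frame = base frame: x ahead of the robot, y to its left, z up, the work surface at z = 0. Lengths are in m, angles in rad, forces in N, time in s.
With the tool pointing down it reaches from about 0.4 to 0.9 m from the base axis. Payload 5.5 kg.
Tool frame: the origin (TCP) lies midway between the tips of the shut fingers; the grasp point (between the pads) lies 19 mm behind it (manip.grip_depth is the distance from the TCP to the grasp point, in m); z points along the fingers, x is the direction in which the jaws open and shut, and the axes are right-handed (so a half turn about z gives the same grasp; the last joint's range is limited). The gripper opens to 92 mm and grips with 3 to 60 N. Pads are 19 mm wide; open, the fingers measure 130 mm over their backs; the gripper's body (75 mm by 190 mm) begins 47 mm behind the grasp point.
Start: joints at [1.598, 0.501, -0.427, 1.55, 0.221, 1.138, -0.21], TCP at [0.152, -0.632, 0.227] pointing down, gripper open.
Joint ranges: [-2.88, 2.88], [-0.31, 2.03], [-1.54, 1.56], [0.2, 2.42], [-1.41, 4.55], [0.19, 2.02], [-2.57, 2.57]. Speed limits (rad/s): [2.57, 2.57, 3.14, 3.14, 3.14, 3.14, 3.14].

## Interface

Orientations are given as a unit quaternion [x, y, z, w].
In Python, from bench import manip, effector, viewer gives the robot as it stands. Calls block until the motion is done:
- manip.move_pose(position, orientation): joint-space move of the TCP to a pose.
- manip.servo_line(position, ori=None, vel=0.15): straight line of the TCP; ori=None keeps the orientation; vel is the mean speed in m/s.
- manip.movej(angles): joint-space move.
- effector.open_jaws() and effector.close(f_grip=None): open the fingers fully, or close them until they stop; f_grip is the grip in N (None keeps the last).
- manip.sleep(seconds).
- manip.solve_ik(position, orientation): joint angles nearest the present ones, or None.
- viewer.get_image(name): name is "scene" or "side" or "wrist"; returns the picture (420x560x3 uint8, red, green, blue); there is no depth.
- viewer.get_calibration(name): a dict with "vfov" (degrees; the focal length in pixels is half the picture's height over the tangent of half this angle, whatever the lens; pixels are square), "cx", "cy" (the principal point, pixels), "eye" and "attitude" of the camera in the world. Camera axes: x right, y down, z forward; pixel columns grow to the right and rows downward; lengths in m; the calibration is good to about 2 mm. A picture is of the moment at which its call begins: read the wrist's pose just before it. get_calibration takes no time and is no camera call; for the wrist camera it gives the pose at the moment of the call.
A pose or a line that the arm cannot do raises manip.PlanningError and nothing moves.
- manip.hand_in(): hands the job in, once; it reports no verdict.
Readings, each from a call of its own:
- manip.current_clock(): time.
- manip.current_q(): joint angles.
- manip.current_joint_velocities(): joint speeds.
- manip.current_tau(): joint torques, N m.
- manip.current_tool_pos(): TCP position.
- manip.current_tcp_rot(): TCP orientation.
- manip.current_force(): force on the tool from outside, world axes, zero at the start.
- manip.current_wrist_torque(): the same for the moment, N m.
- manip.current_finger_gap(): finger opening in m.
Only numpy, scipy, OpenCV 4.12 (cv2) and the standard library are available. Lean on these libraries where they do the work, as an engineer would, in place of code of your own. Each camera call takes 0.05 s, during which the arm holds its last target.

## Task

Build up the clutch pack on the splined hub, where the first friction disc already sits: put on the thin separator plate with its tab on the index pin's side, then the thick friction disc with its tab on the opposite side, like the first disc. Feel for the splines gently rather than forcing the plates, seat each one fully down and flat, let go, and leave the other things on the bench alone.

Things in the scene. Friction and masses are not known exactly. Their poses are not given: they have to be found in the camera images.
- stand: Fixed assembly stand: grey base plate 140 x 100 x 12 mm with a round column 48 mm across up to 40 mm height. Origin at the centre of its underside, on the hub axis, z up; +x points to the index pin. Clamped on the column, on the same axis, are the splined hub and the first friction disc (8 mm thick, lying from 40 to 48 mm height, tab roughly towards -x).
- index_pin (a point): Top of the steel index pin of the stand: 8 mm across, 54 mm from the hub axis along the stand's +x, top at 60 mm height. The first disc has the same 64 mm outline as the loose plates, so fingertips that reach below a held plate meet the plate under it before that is home; once its gaps are over the splines, a plate let go slides down home by its weight.
- stack_seat (a point): Point on the hub axis at 48 mm height, on the top face of the first disc, where the separator's underside comes to lie (home, the separator's centre is 2.5 mm above it, the loose disc's centre 9 mm above it). Its axes are the stand's. A push of 3 to 8 N and a twist under 0.3 N m are enough throughout.
- hub_top (a point): Top of the hub, on its axis at 78 mm height. Four straight splines 90 degrees apart, 8 mm wide, reach 19 mm from the axis, up to 66 mm height. The hub's round core, 27 mm across, goes on as a pilot to 70 mm, then tapers to 14 mm at the top. The axes given are the stand's: the splines are turned by an unreported angle, up to 0.5 rad either way from them; the hub does not turn.
- separator_center (a point): Centre (half-way up) of the separator: plain steel ring 5 mm thick, 64 mm across, about 80 g, with one tab 14 mm wide along its +x, reaching 40 mm out. Inside, four teeth end 15 mm from the axis; the four gaps between them lie on its x and y axes, 10.2 mm wide at the mouth, 20.5 mm deep from the axis (play on the splines about 0.065 rad and 1.1 mm either way). z is up.
- separator_tab (a point): End of the separator's tab, 40 mm from its centre, half-way up. The separator starts lying flat on one of two fixed grey round rests, 38 mm across and 40 mm high, so fingers can go down beside it. A plate put over the pilot with its gaps not over the splines rests on them with its underside at 66 mm height.
- disc_center (a point): Centre (half-way up) of the loose friction disc: ring 8 mm thick with lining blocks on both faces, 64 mm across, about 100 g, with the same tab (along its +x), teeth and gaps as the separator. It starts flat on the other 40 mm high rest; which plate is on which rest varies. z is up.
- disc_tab (a point): End of the friction disc's tab, 40 mm from its centre, half-way up.
- bearing: Bystander: loose steel bearing ring 52 mm across, 15 mm high, lying flat. Origin at its underside.
- carton: Bystander: small carton 70 x 100 x 50 mm. Origin at its underside.
- oil: Bystander: upright bottle 64 mm across, 190 mm high. Origin at its underside.
- driver: Bystander: screwdriver lying flat on the bench. Origin at its underside.
There are look-alikes about, which are no part of the job. Several things have the shape of the stand; the one meant has the colours described above. Of the things shaped like the part that bears separator_center, the bare steel one is meant.

How it is judged:
On the way:
1. the separator is seated on the first disc, flat, tab on the pin's side, and released (horizontal distance between separator_center and stack_seat below 0.004 m and z of separator_center in the frame of stack_seat below 0.0045 m and angle between separator_center's own z axis and vertical below 0.08 rad and x of separator_tab in the frame of stand above 0.025 m and contact force between separator and the fingers below 0.1 N), for 0.2 s.
At the end, for the whole second after the job is handed in: Both plates at rest within 4 mm of the hub axis, tilt under 0.08 rad. Separator centre at most 4.5 mm above the seat point, tab end over 25 mm to the pin's side of the axis; friction disc on it, centre 7 to 11 mm above the seat point, tab end over 25 mm to the opposite side (horizontal distance between each of separator_center, disc_center and stack_seat below 0.004 m and z of separator_center in the frame of stack_seat below 0.0045 m and x of separator_tab in the frame of stand above 0.025 m and angle between each of separator_center, disc_center's own z axis and vertical below 0.08 rad and z of disc_center in the frame of stack_seat between 0.007 and 0.011 m and x of disc_tab in the frame of stand below -0.025 m and linear speed of each of disc, separator below 0.02 m/s); the robot touches nothing.
It fails at once if the separator is pressed on the hub or stand with more than 50 N (contact force between separator and stand above 50 N).
It fails at once if the friction disc is pressed on the hub or stand with more than 50 N (contact force between disc and stand above 50 N).
It fails at once if the friction disc is pressed on the separator with more than 50 N (contact force between disc and separator above 50 N).
It fails at once if the arm or fingers push on the stand with more than 50 N (contact force between the arm and stand above 50 N).
It fails at once if a bystander is disturbed (distance of any of bearing, carton, oil, driver from where it was at the start of the episode above 0.03 m).
It also fails if it takes over 67 s, if anything falls off the work surface, if the arm or the gripper's body presses on something with over 40 N, if the wrist force passes 120 N, or if a joint passes its speed limit or range.

## Working session

There is one attempt and no reset: what is moved stays moved. The work goes in short steps, each a Python script; the robot and the scene stay as the last script left them, time stands still between calls to the robot, and variables do not carry over. Pictures are saved under pics/ and viewed, and the job is handed in when it is done.

```bash
mkdir -p pics; ls
python3 - <<'E'
from bench import manip, effector, viewer
import cv2,numpy as np
print(manip.current_clock(),manip.grip_depth,manip.current_tool_pos(),manip.current_tcp_rot())
for n in ["scene","side","wrist"]:
    c=viewer.get_calibration(n);print(n,c)
    im=viewer.get_image(n);cv2.imwrite(f"pics/{n}0.png",im[:,:,::-1])
print(manip.current_clock())
E
```

```text
pics
0.0 0.0188 [ 0.15165917 -0.63134567  0.22568694] [ 7.85390829e-01 -6.18999459e-01 -7.30240590e-04 -6.18183237e-04]
scene {'vfov': 44.34043287938378, 'cx': 284.9488325647168, 'cy': 216.5932025130097, 'eye': array([1.40377737, 0.27817188, 0.91586432]), 'attitude': array([ 0.50168554,  0.76159043, -0.33891849, -0.23114043])}
side {'vfov': 53.57928726506659, 'cx': 277.55461371618844, 'cy': 213.8322282646909, 'eye': array([ 0.51033746, -0.90819142,  0.53120462]), 'attitude': array([ 0.86166212, -0.03063325,  0.00982562, -0.5064617 ])}
wrist {'vfov': 71.78389991461829, 'cx': 278.4197563037806, 'cy': 210.3877087202829, 'eye': array([ 0.22177333, -0.61389808,  0.38411956]), 'attitude': array([ 0.77851706, -0.61348567, -0.0826299 ,  0.10353168])}
0.15
```

View pics/scene0.png

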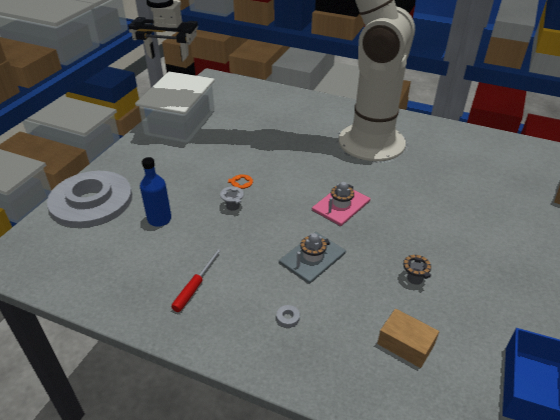

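View pics/side0.png

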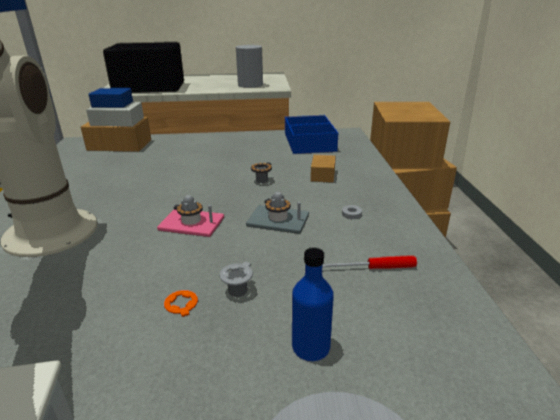

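View pics/wrist0.png

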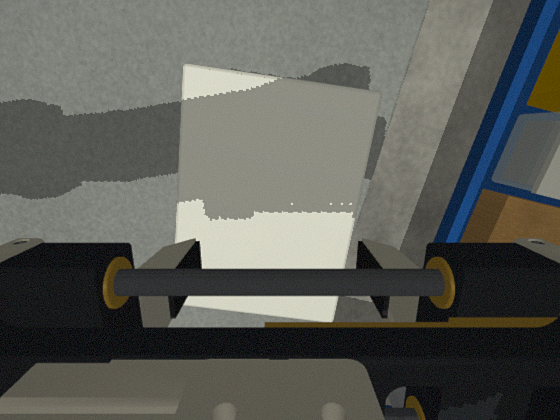

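Candidates in the scene view:
- **Stands:** the pink base at (342,203) and the grey one at (313,255). The grey one fits the description.
- **Separators:** an orange ring lying on the bench at (241,181) and a bare steel one on a rest at (232,195). The steel one fits.
- **Loose disc:** on its rest at (417,266).

Next I'll make enlarged crops and a rough localisation.

```bash
cat > h.py <<'E'
import numpy as np,cv2
from scipy.spatial.transform import Rotation as R
def ray(c,uv):
    f=210/np.tan(np.radians(c['vfov'])/2)
    uv=np.atleast_2d(np.asarray(uv,float))
    d=np.c_[(uv[:,0]-c['cx'])/f,(uv[:,1]-c['cy'])/f,np.ones(len(uv))]
    return c['eye'],R.from_quat(c['attitude']).apply(d)
def plane(c,uv,z):
    e,d=ray(c,uv); t=(z-e[2])/d[:,2]; return e+d*t[:,None]
def proj(c,P):
    f=210/np.tan(np.radians(c['vfov'])/2)
    p=R.from_quat(c['attitude']).inv().apply(np.atleast_2d(P)-c['eye'])
    return np.c_[p[:,0]/p[:,2]*f+c['cx'],p[:,1]/p[:,2]*f+c['cy']]
def down(yaw): # tool z down, tool x at yaw
    return (R.from_euler('z',yaw)*R.from_euler('x',np.pi)).as_quat()
E
python3 - <<'E'
from bench import viewer,manip
from h import *
s=viewer.get_calibration('scene');d=viewer.get_calibration('side')
print('sep',plane(s,(232,194),.045),plane(d,(237,271),.045))
print('disc',plane(s,(417,264),.048),plane(d,(262,166),.048))
print('stand',plane(s,(313,245),.048),plane(d,(278,207),.048))
print('pin',plane(s,(326,239),.06),plane(d,(299,205),.06))
print('yaw tool', R.from_quat(manip.current_tcp_rot()).as_matrix())
e=viewer.get_calibration('wrist')['eye'];Rt=R.from_quat(manip.current_tcp_rot());print(Rt.inv().apply(e-manip.current_tool_pos()))
a=cv2.imread('pics/scene0.png');b=cv2.imread('pics/side0.png')
c1=cv2.resize(a[165:295,205:445],None,fx=3.2,fy=3.2,interpolation=2)
cv2.imwrite('pics/crop1.png',c1)
cv2.imwrite('pics/crop2.png',cv2.resize(b[150:320,150:330],None,fx=3.4,fy=3.4,interpolation=2))
E
```

```text
sep [[ 0.46832109 -0.26021478  0.045     ]] [[ 0.46598604 -0.25643755  0.045     ]]
disc [[0.52763019 0.24982648 0.048     ]] [[0.52983387 0.25694229 0.048     ]]
stand [[0.56567393 0.00760416 0.048     ]] [[ 0.56120187 -0.00809372  0.048     ]]
pin [[0.54572563 0.03266353 0.06      ]] [[ 0.61114007 -0.02475769  0.06      ]]
yaw tool [[ 2.33661331e-01 -9.72318017e-01 -2.36348925e-04]
 [-9.72316991e-01 -2.33661429e-01  1.41620041e-03]
 [-1.43222280e-03 -1.01105197e-04 -9.99998969e-01]]
[-0.00094496 -0.07226797 -0.15832157]
```

View pics/crop1.png

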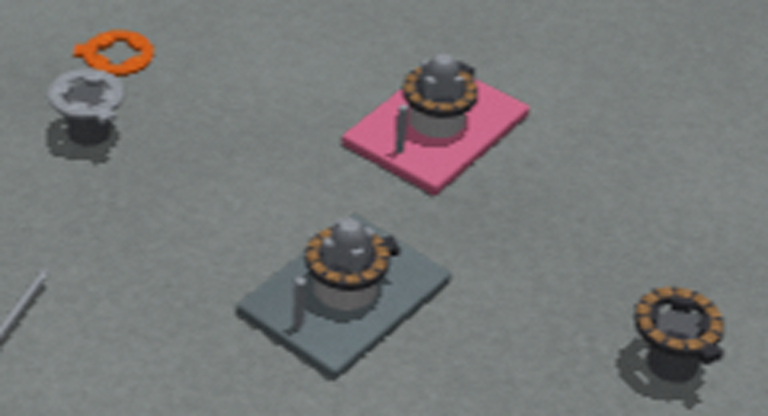

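View pics/crop2.png

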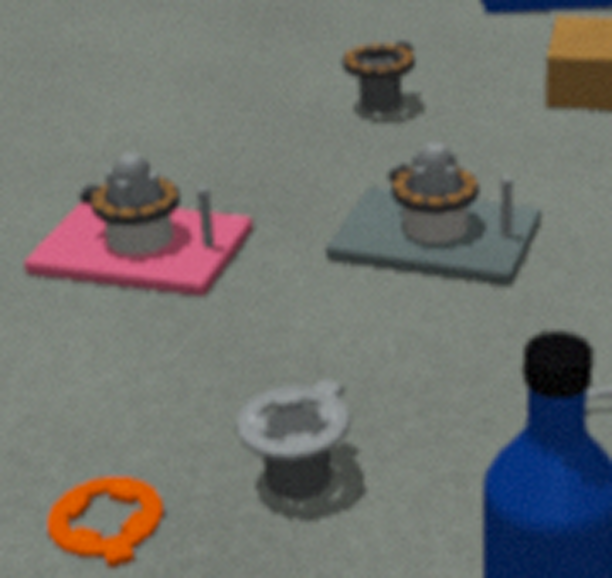

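The crops confirm it: grey stand at crop1 (345,280), bare steel ring on the dark rest at (86,95), and disc on its rest at (680,315). Next I'll compute rough tab and pin directions, then take wrist close-ups.

```bash
cat >> h.py <<'E'
def toolcam():
    from bench import viewer,manip
    c=viewer.get_calibration('wrist');Rt=R.from_quat(manip.current_tcp_rot())
    return dict(c,eye=Rt.inv().apply(c['eye']-manip.current_tool_pos()),attitude=(Rt.inv()*R.from_quat(c['attitude'])).as_quat())
E
python3 - <<'E'
from bench import viewer,manip
from h import *
s=viewer.get_calibration('scene');d=viewer.get_calibration('side')
u=lambda x,y:(205+x/3.2,165+y/3.2); v=lambda x,y:(150+x/3.4,150+y/3.4)
print('septab',plane(d,v(333,388),.045)-plane(d,v(293,421),.045))
print('disctab',plane(s,u(712,352),.048)-plane(s,u(680,315),.048))
print('pin',plane(s,u(299,281),.06), plane(d,v(506,182),.06), 'base corners',plane(s,[u(238,308),u(332,375),u(450,275),u(357,213)],.012))
t=toolcam();print(t['eye'],R.from_quat(t['attitude']).as_matrix())
for z in (-.03,-.05,-.07,-.1):
  print(z,[plane(t,(278,r),-z).round(3).tolist() for r in (100,150,190)])
for p,yaws in (((.467,-.258,.12),np.arange(-3,3.2,.5)),((.57,0,.12),np.arange(-3,3.2,.5)),((.529,.253,.12),np.arange(-3,3.2,.5))):
  print(p,[(round(y,2),(lambda q: None if q is None else round(float(q[6]),2))(manip.solve_ik(p,down(y)))) for y in yaws])
E
```

```text
septab [[0.02248378 0.02957298 0.        ]]
disctab [[2.65869564e-02 2.84091225e-02 1.11022302e-16]]
pin [[ 0.61493631 -0.01057809  0.06      ]] [[ 0.61153449 -0.01712868  0.06      ]] base corners [[ 0.61544591 -0.0583028   0.012     ]
 [ 0.64927966  0.03039271  0.012     ]
 [ 0.5181021   0.0774134   0.012     ]
 [ 0.48144661 -0.01246914  0.012     ]]
[-0.00094496 -0.07226797 -0.15832157] [[ 9.99999997e-01 -6.43394204e-05  4.29908629e-05]
 [ 5.07870278e-05  9.64882349e-01  2.62682411e-01]
 [-5.83819589e-05 -2.62682408e-01  9.64882350e-01]]
-0.03 [[[-0.001, -0.091, 0.03]], [[-0.001, -0.061, 0.03]], [[-0.001, -0.035, 0.03]]]
-0.05 [[[-0.001, -0.093, 0.05]], [[-0.001, -0.06, 0.05]], [[-0.001, -0.031, 0.05]]]
-0.07 [[[-0.001, -0.095, 0.07]], [[-0.001, -0.058, 0.07]], [[-0.001, -0.027, 0.07]]]
-0.1 [[[-0.001, -0.098, 0.1]], [[-0.001, -0.057, 0.1]], [[-0.001, -0.021, 0.1]]]
(0.467, -0.258, 0.12) [(np.float64(-3.0), -2.04), (np.float64(-2.5), -2.23), (np.float64(-2.0), -1.79), (np.float64(-1.5), -1.36), (np.float64(-1.0), -0.91), (np.float64(-0.5), -0.46), (np.float64(0.0), -0.0), (np.floa
[... 158 characters left out ...]
) [(np.float64(-3.0), -2.55), (np.float64(-2.5), -2.52), (np.float64(-2.0), -2.47), (np.float64(-1.5), -2.04), (np.float64(-1.0), -1.55), (np.float64(-0.5), -1.03), (np.float64(0.0), -0.52), (np.float64(0.5), -0.02), (np.float64(1.0), 0.49), (np.float64(1.5), 1.0), (np.float64(2.0), 1.22), (np.float64(2.5), 1.72), (np.float64(3.0), 2.22)]
(0.529, 0.253, 0.12) [(np.float64(-3.0), 2.06), (np.float64(-2.5), -2.47), (np.float64(-2.0), -2.37), (np.float64(-1.5), -2.5), (np.float64(-1.0), -1.83), (np.float64(-0.5), -1.59), (np.float64(0.0), -1.22), (np.float64(0.5), -0.72), (np.float64(1.0), -0.22), (np.float64(1.5), 0.28), (np.float64(2.0), 0.78), (np.float64(2.5), 1.28), (np.float64(3.0), 1.78)]
```

```bash
cat >> h.py <<'E'
def camtcp(t,yaw,z,off=.058):
    return [t[0]+off*np.sin(yaw),t[1]-off*np.cos(yaw),z]
E
python3 - <<'E'
from bench import viewer,manip
from h import *
s=viewer.get_calibration('scene');d=viewer.get_calibration('side')
print('oil',plane(d,(312,345),0),plane(s,(158,220),0))
yaw=2.12;p=camtcp((.467,-.258),yaw,.12)
manip.servo_line(manip.current_tool_pos()+np.array([0,0,.1]),vel=.3)
print(manip.current_clock())
manip.move_pose([p[0],p[1],.26],down(yaw));print(manip.current_clock(),manip.current_q())
manip.servo_line(p,vel=.2);print(manip.current_clock())
c=viewer.get_calibration('wrist');im=viewer.get_image('wrist');np.savez('w1.npz',im=im,**c)
cv2.imwrite('pics/w1.png',im[:,:,::-1]);print(manip.current_tool_pos(),manip.current_clock(),manip.current_force())
E
```

```text
oil [[ 0.59181808 -0.41136369  0.        ]] [[ 5.95990742e-01 -4.16763901e-01 -1.11022302e-16]]
0.6333
2.6083 [ 1.28276442  0.61725093 -1.29522601  1.71666366  0.61743591  1.29373925
  1.97101262]
3.4583
[ 0.51762828 -0.22788556  0.12143864] 3.5083 [-0.45473184 -0.04676596  0.26567848]
```

View pics/w1.png

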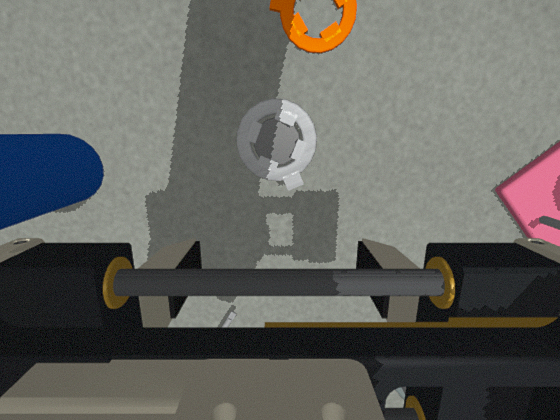

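Run:
```python
import cv2
a=cv2.imread('pics/w1.png');cv2.imwrite('pics/w1c.png',cv2.resize(a[90:200,220:340],None,fx=5,fy=5,interpolation=cv2.INTER_NEAREST))
```

```text
(no output)
```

View pics/w1c.png

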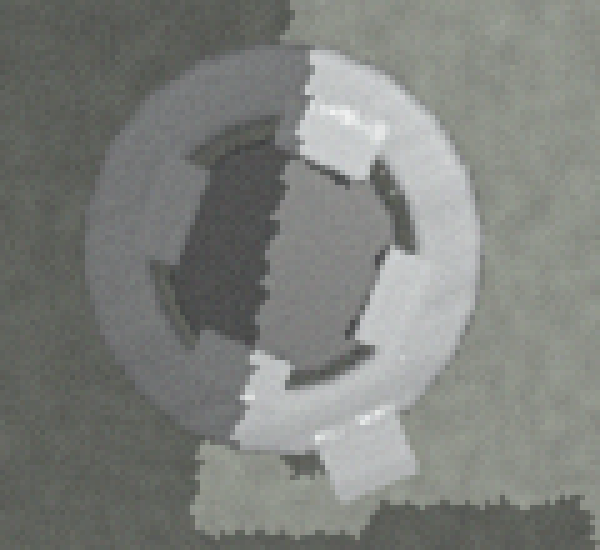

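```bash
cat >> h.py <<'E'
def ringfit(c,mask,z,r=.032):
    """mask: uint8 of plate top face; returns centre, tab yaw from outer contour back-projected to plane z"""
    cs,_=cv2.findContours(mask,cv2.RETR_EXTERNAL,cv2.CHAIN_APPROX_NONE)
    k=max(cs,key=cv2.contourArea)[:,0,:]
    P=plane(c,k,z)[:,:2]
    from scipy.optimize import least_squares
    s=least_squares(lambda x:np.hypot(*(P-x[:2]).T)-x[2],[*P.mean(0),r],loss='soft_l1',f_scale=.0007).x
    d=P-s[:2];rr=np.hypot(*d.T);t=d[rr>s[2]+.003]
    far=t[np.hypot(*t.T)>.85*np.hypot(*t.T).max()+.0] if len(t) else t
    return s,(np.arctan2(*t.mean(0)[::-1]) if len(t) else None),(np.arctan2(*far.mean(0)[::-1]) if len(t) else None),rr.max(),len(t)
E
python3 - <<'E'
from h import *
w=np.load('w1.npz');c={k:w[k] for k in w};im=w['im'].astype(int)
m=((im[:,:,2]-im[:,:,1]>=1)).astype(np.uint8)
m=cv2.medianBlur(m*255,3);m[:80]=0;m[200:]=0;m[:,:225]=0;m[:,330:]=0
m=cv2.morphologyEx(m,cv2.MORPH_CLOSE,np.ones((3,3)))
cv2.imwrite('pics/m1.png',cv2.resize(m[90:200,220:340],None,fx=4,fy=4))
print(ringfit(c,m,.045))
g=lambda x,y:(220+(x-2)/5,90+(y-2)/5)
q=plane(c,[g(283,249),g(380,485)],.045);print(q,np.arctan2(*(q[1]-q[0])[1::-1]),np.hypot(*(q[1]-q[0])[:2]))
q=plane(c,[g(235,145),g(330,365),g(173,305),g(393,205)],.043);print(np.arctan2(*(q[1]-q[0])[1::-1]),np.arctan2(*(q[3]-q[2])[1::-1])-np.pi/2)
E
```

```text
(array([ 0.46575407, -0.26213597,  0.02556898]), np.float64(2.7078047506172123), np.float64(2.7078047506172123), np.float64(0.03162878334725166), 132)
[[ 0.46485396 -0.26165242  0.045     ]
 [ 0.48863467 -0.22857286  0.045     ]] 0.9475015313491 0.04074038976333861
0.9650763381495393 0.9650672529232067
```

View pics/m1.png

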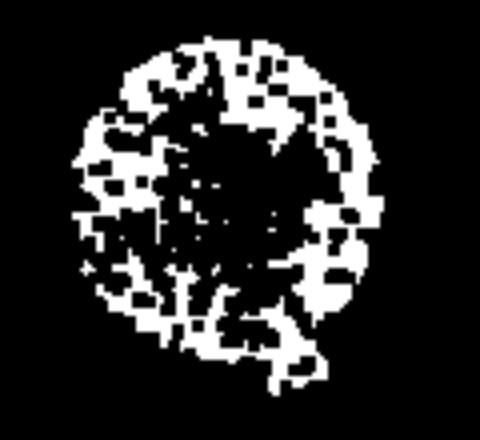

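Run:
```python
from h import *
w=np.load('w1.npz');c={k:w[k] for k in w};im=w['im'].astype(np.float32)
d=cv2.GaussianBlur(im[:,:,2]-im[:,:,1],(0,0),1.2)
print(np.median(d[100:120,340:400]),np.median(d[120:160,190:220]),np.median(d[130:160,304:314]))
for th in (-2,-1,0):
  m=(d>th).astype(np.uint8)*255;m[:80]=0;m[200:]=0;m[:,:225]=0;m[:,330:]=0
  print(th,ringfit(c,m,.045))
cv2.imwrite('pics/m1.png',cv2.resize(m[90:200,220:340],None,fx=4,fy=4))
```

```text
-8.176203 -5.3980265 0.40405935
-2 (array([ 0.46594601, -0.26112393,  0.03092625]), np.float64(0.9628292703427501), np.float64(0.9628292703427501), np.float64(0.039762727657908295), 26)
-1 (array([ 0.4658091 , -0.26106504,  0.03050653]), np.float64(0.9492190700171453), np.float64(0.9492190700171453), np.float64(0.03936539199191571), 26)
0 (array([ 0.46547629, -0.26026437,  0.02543409]), np.float64(-2.5881603886838134), np.float64(-2.5881603886838134), np.float64(0.03148088234234538), 144)
```

View pics/m1.png

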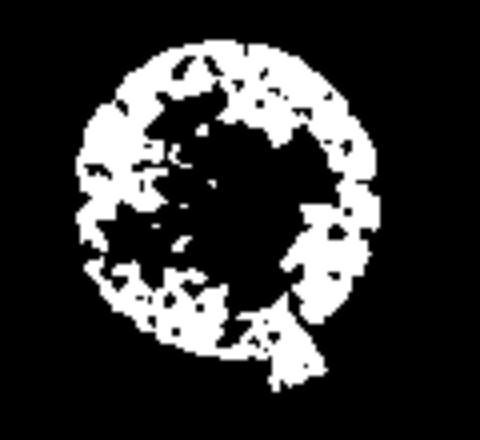

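The pixels check out: ring centre (276.6,139.8) and tab end (296,187) give a reach of 40.7 mm against 40 and radius 31 against 32. Yaw comes out at 0.957, with the tab edges and gaps agreeing. Grasping now.

Run:
```python
from bench import viewer,manip,effector
from h import *
yaw=2.157;x,y=.4655,-.2613
manip.servo_line([x,y,.09],ori=down(yaw),vel=.2)
manip.servo_line([x,y,.041],vel=.1);print(manip.current_clock(),manip.current_tool_pos(),manip.current_force())
effector.close(15);print(manip.current_clock(),manip.current_finger_gap(),manip.current_force(),manip.current_tool_pos())
manip.servo_line([x,y,.12],vel=.15);print(manip.current_clock(),manip.current_finger_gap(),manip.current_force())
# to stand view
yaw=.9;p=camtcp((.566,.009),yaw,.13)
manip.move_pose(p,down(yaw));print(manip.current_clock(),manip.current_q(),manip.current_tool_pos())
c=viewer.get_calibration('wrist');im=viewer.get_image('wrist');np.savez('w2.npz',im=im,**c)
cv2.imwrite('pics/w2.png',im[:,:,::-1]);print(manip.current_finger_gap())
```

```text
4.6417 [ 0.46581998 -0.2607335   0.04087731] [0.02680282 0.24631036 0.12524428]
5.2333 0.061830105633039666 [0.080016   0.01068787 2.68858803] [ 0.46559759 -0.26151349  0.04124583]
5.9083 0.06217950122085718 [ 0.26370365  0.81595929 -0.98654477]
7.2583 [ 0.60321704  0.66265281 -0.84046336  1.72232238  0.56837613  1.02023344
  0.4579367 ] [ 0.61076459 -0.02815765  0.12908614]
0.06231187528275695
```

View pics/w2.png

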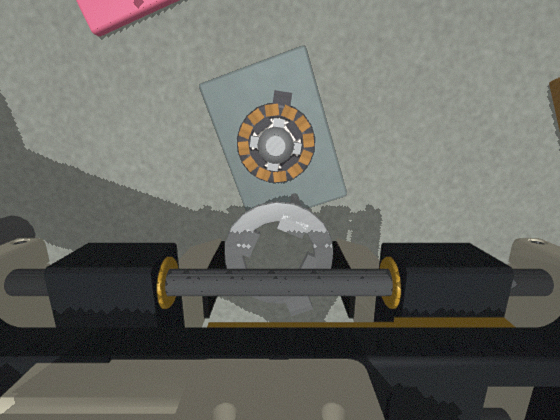

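The separator is held at (277,245) and the grey stand is in view with its hub at (276,146). Enlarging.

Run:
```python
import cv2
a=cv2.imread('pics/w2.png');cv2.imwrite('pics/w2c.png',cv2.resize(a[85:195,220:335],None,fx=5.2,fy=5.2,interpolation=cv2.INTER_NEAREST))
cv2.imwrite('pics/w2d.png',cv2.resize(a[190:330,190:360],None,fx=4,fy=4,interpolation=cv2.INTER_NEAREST))
```

```text
(no output)
```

View pics/w2c.png

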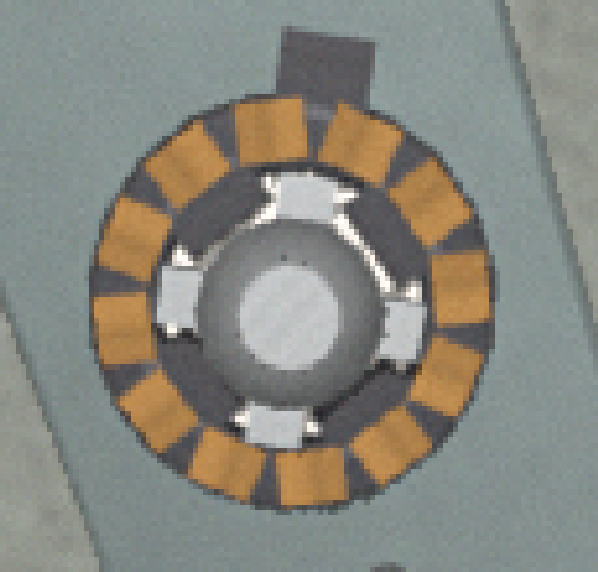

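View pics/w2d.png

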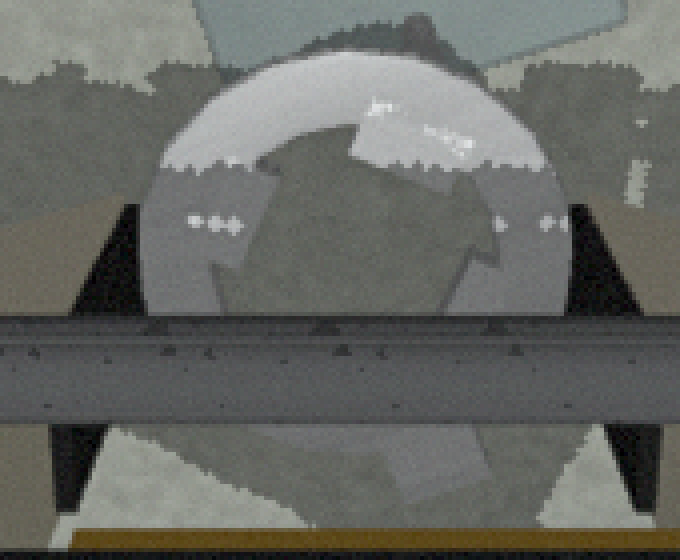

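Run:
```python
from h import *
from bench import manip
w=np.load('w2.npz');c={k:w[k] for k in w}
g=lambda x,y:(220+x/5.2-.5,85+y/5.2-.5)
q=plane(c,[g(307,197),g(275,427),g(180,300),g(403,332)],.066)
print('splines',q.mean(0),'mids',q[:2].mean(0),q[2:].mean(0)); a=np.arctan2(*(q[1]-q[0])[1::-1]);b=np.arctan2(*(q[3]-q[2])[1::-1]);print(a,b-np.pi/2,b,np.hypot(*(q[1]-q[0])[:2]),np.hypot(*(q[3]-q[2])[:2]))
print('top',plane(c,g(289,317),.078)); print('disc',plane(c,g(292,303),.048))
q=plane(c,[g(330,60),g(292,303)],.048)
print('disc1 tab dir',np.arctan2(*(q[0]-q[1])[1::-1]))
t=toolcam()
h=lambda x,y:(190+x/4-.5,190+y/4-.5)
q=plane(t,[h(142,255),h(572,255),h(355,52),h(447,488),h(490,475),h(405,500)],-.004);print('held',q)
# circle fit from upper rim points
P=plane(t,[h(142,255),h(572,255),h(355,52),h(165,160),h(547,160),h(230,90),h(480,90)],-.004)[:,:2]
A=np.c_[2*P,np.ones(len(P))];s=np.linalg.lstsq(A,(P**2).sum(1),rcond=None)[0];print(s[:2],np.sqrt(s[2]+s[0]**2+s[1]**2))
for e in (s[:2],):
  d=q[3,:2]-e;print('tab tool',d,np.hypot(*d),np.arctan2(d[1],d[0]))
```

```text
splines [0.56321346 0.00911184 0.066     ] mids [0.563066  0.0091284 0.066    ] [0.56336092 0.00909529 0.066     ]
-0.8150743865421051 -0.8100924507106059 0.7607038760842907 0.03250967880491916 0.03226942264626325
top [[0.56288792 0.00915498 0.078     ]]
disc [[0.5623465  0.00969638 0.048     ]]
disc1 tab dir 2.3091877993546
held [[-0.02875896 -0.00268305 -0.004     ]
 [ 0.03300107 -0.00268227 -0.004     ]
 [ 0.00183682 -0.0326814  -0.004     ]
 [ 0.01584164  0.035647   -0.004     ]
 [ 0.02232246  0.03338696 -0.004     ]
 [ 0.00946785  0.03774674 -0.004     ]]
[ 0.00202504 -0.00172077] 0.030891004119486278
tab tool [0.01381659 0.03736776] 0.039840279794650914 1.2166395723268415
```

Hub and plate are measured consistently. The spline axis is at -0.813, on the pin side. The camera shows about 2 mm of x-bias in the tool frame, so I'll look again at the final yaw and use relative plate-to-hub offsets.

Run:
```python
from bench import viewer,manip,effector
from h import *
yaw=.394;p=camtcp((.5624,.0072),yaw,.12)
manip.move_pose(p,down(yaw));print(manip.current_clock(),manip.current_q(),manip.current_tool_pos(),R.from_quat(manip.current_tcp_rot()).as_matrix()[:,0],manip.current_force(),manip.current_wrist_torque())
tp=manip.current_tool_pos();tr=manip.current_tcp_rot()
c=viewer.get_calibration('wrist');im=viewer.get_image('wrist');np.savez('w3.npz',im=im,tp=tp,tr=tr,**c)
a=im[:,:,::-1]
cv2.imwrite('pics/w3c.png',cv2.resize(a[85:195,220:335],None,fx=5.2,fy=5.2,interpolation=cv2.INTER_NEAREST))
cv2.imwrite('pics/w3d.png',cv2.resize(a[190:330,190:360],None,fx=4,fy=4,interpolation=cv2.INTER_NEAREST))
```

```text
7.7917 [ 0.58653642  0.59407842 -0.73573978  1.79547257  0.48420609  0.94066523
  0.03904053] [ 0.58476738 -0.04736838  0.12010675] [9.22396409e-01 3.86244552e-01 1.06071354e-04] [ 0.30597645  0.42601294 -0.70044504] [-5.19823916e-02 -1.53471784e-01  2.91945018e-05]
```

View pics/w3c.png

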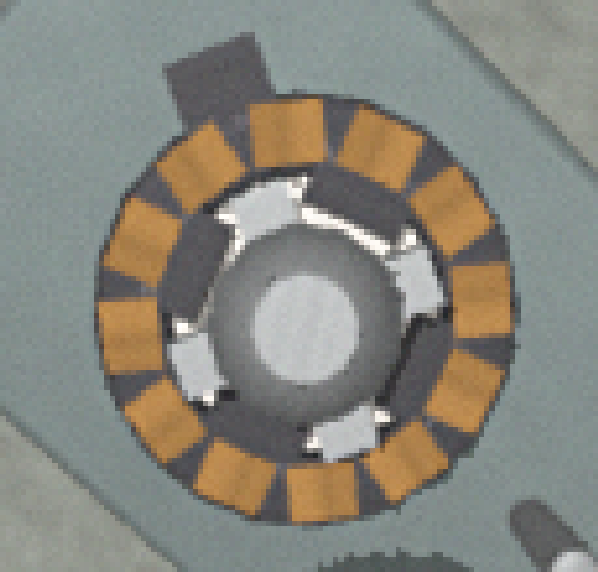

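View pics/w3d.png

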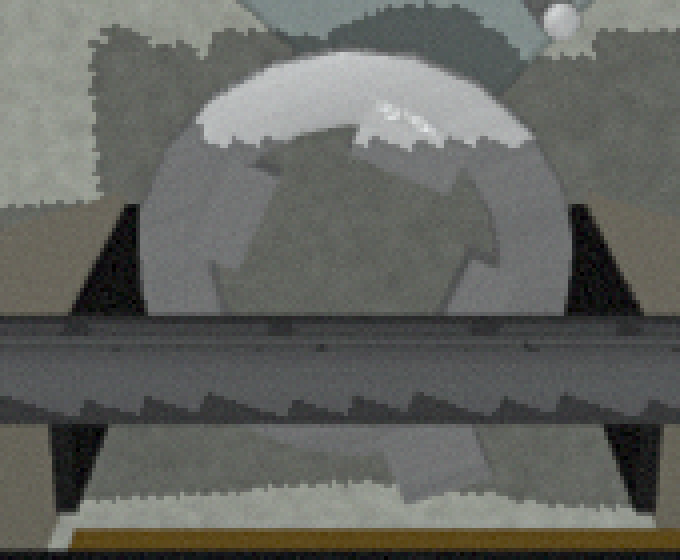

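Run:
```python
from h import *
w=np.load('w3.npz');c={k:w[k] for k in w}
g=lambda x,y:(220+x/5.2-.5,85+y/5.2-.5)
q=plane(c,[g(265,208),g(348,434),g(199,366),g(419,284)],.066)
Rt=R.from_quat(w['tr'])
for nm,P in (('spl',q.mean(0)),('tb',q[:2].mean(0)),('lr',q[2:].mean(0)),('top',plane(c,g(306,325),.078)[0])):
  print(nm,P,Rt.inv().apply(P-w['tp']))
print([np.arctan2(*(q[1]-q[0])[1::-1]),np.arctan2(*(q[3]-q[2])[1::-1])-np.pi/2])
m=Rt.as_matrix()
for p in ((.002,-.0012),(.002,-.0007)):
  print('TCP',w['tp']+m[:,0]*(Rt.inv().apply(q.mean(0)-w['tp'])[0]-p[0])+m[:,1]*(Rt.inv().apply(q.mean(0)-w['tp'])[1]-p[1]))
```

```text
spl [0.56328577 0.00918417 0.066     ] [ 0.00202281 -0.06049032  0.05407421]
tb [0.56317187 0.00929022 0.066     ] [ 0.00195871 -0.06063214  0.05407413]
lr [0.56339967 0.00907812 0.066     ] [ 0.00208692 -0.06034851  0.0540743 ]
top [0.5628619  0.00956669 0.078     ] [ 0.00178086 -0.06100038  0.04207391]
[np.float64(-0.8149168672708901), np.float64(-0.8246061003522934)]
TCP [0.56188787 0.0073296  0.12007464]
TCP [0.56169475 0.0077908  0.12007437]
```

Run:
```python
from h import *
from bench import viewer,manip
t=toolcam();print(manip.current_tool_pos(),t['eye'],R.from_quat(t['attitude']).as_rotvec())
a=np.array([-0.00094496,-0.07226797,-0.15832157]);b=t['eye']
A=np.array([[2.33661331e-01,-9.72318017e-01],[-9.72316991e-01,-2.33661429e-01]]);B=R.from_quat(manip.current_tcp_rot()).as_matrix()[:2,:2]
w=np.load('w2.npz')
# unknown E(2), e(2)
M=np.r_[np.c_[np.eye(2),A.T],np.c_[np.eye(2),B.T]];s=np.linalg.lstsq(M,np.r_[a[:2],b[:2]],rcond=None)[0];print(s)
```

```text
[ 0.58519453 -0.04663179  0.12029966] [ 0.00181565 -0.07122639 -0.15833763] [-2.66135431e-01  1.53789669e-04  5.15543631e-05]
[-7.58808718e-06 -7.05732220e-02  1.42880606e-03  1.30742201e-03]
```

The calibration error turns out to be a fixed world offset of about (+1.4,+1.3) mm. Corrected, the hub is at (0.5618,0.0078). I'll descend gently with force monitoring.

```bash
cat >> h.py <<'E'
def feel(z0,z1,xy,step=.001,fmax=4,vel=.03,base=None):
    from bench import manip
    if base is None: base=manip.current_force()[2]
    z=z0
    while z>z1+1e-6:
        z=max(z-step,z1); manip.servo_line([xy[0],xy[1],z],vel=vel)
        f=manip.current_force()
        print(round(z,4),f.round(1),round(manip.current_clock(),2),manip.current_tool_pos().round(4))
        if abs(f[2]-base)>fmax: return z,f
    return z,None
E
python3 - <<'E'
from h import *
from bench import manip
xy=(.5621,.0070)
manip.servo_line([*xy,.12],ori=down(.392),vel=.15)
manip.servo_line([*xy,.083],vel=.12)
manip.sleep(.1);print(manip.current_tool_pos(),manip.current_force(),manip.current_clock())
b=manip.current_force()[2]
print(feel(.083,.063,xy,step=.002,base=b))
print(manip.current_wrist_torque(),manip.current_finger_gap())
E
```

```text
[0.56273454 0.00689514 0.08353572] [0.10062099 0.40725436 0.18131212] 8.9333
0.081 [ 0.7 -0.1  0. ] 9.18 [0.5623 0.0069 0.0814]
0.079 [ 0.1 -0.2 -1.1] 9.43 [0.562 0.007 0.079]
0.077 [ 0.4 -0.6 -0.9] 9.68 [0.5619 0.007  0.0768]
0.075 [ 0.2 -0.  -0.1] 9.93 [0.5619 0.007  0.0748]
0.073 [ 0.4 -0.4 -1.3] 10.18 [0.562  0.007  0.0729]
0.071 [ 0.5 -0.  -1. ] 10.43 [0.562  0.007  0.0708]
0.069 [-0.5 -0.1 -1.3] 10.68 [0.562  0.007  0.0688]
0.067 [-0.3  0.1 -0.1] 10.93 [0.5619 0.007  0.0668]
0.065 [-0.6  1.1 -1. ] 11.18 [0.562  0.007  0.0648]
0.063 [ 0.7  1.  -0.2] 11.43 [0.562  0.007  0.0628]
(0.063, None)
[-0.01552465 -0.09198096  0.04193987] 0.06188307443810474
```

It went in without contact, so I'll continue to just above home and release.

Run:
```python
from h import *
from bench import manip,effector,viewer
xy=(.5621,.0070)
print(feel(.063,.0505,xy,step=.0025,fmax=3,base=-.7))
manip.sleep(.1);print(manip.current_force(),manip.current_wrist_torque(),manip.current_finger_gap())
effector.open_jaws();manip.sleep(.1);print(manip.current_clock(),manip.current_force(),manip.current_finger_gap())
manip.servo_line([*xy,.13],vel=.2)
yaw=.392;p=camtcp((.5618,.0078),yaw,.13)
manip.servo_line(p,vel=.2)
c=viewer.get_calibration('wrist');im=viewer.get_image('wrist');np.savez('w4.npz',im=im,tp=manip.current_tool_pos(),tr=manip.current_tcp_rot(),**c)
cv2.imwrite('pics/w4.png',cv2.resize(im[60:230,180:400,::-1],None,fx=3.5,fy=3.5,interpolation=0));print(manip.current_clock())
im=viewer.get_image('side');cv2.imwrite('pics/side4.png',cv2.resize(im[160:260,220:360,::-1],None,fx=5,fy=5,interpolation=2))
```

```text
0.0605 [ 1.1 -0.1 -1.1] 11.68 [0.5619 0.007  0.0603]
0.058 [-0.7  0.4 -1.1] 11.93 [0.5619 0.007  0.0578]
0.0555 [ 0.1 -0.5 -1.3] 12.18 [0.5619 0.007  0.0553]
0.053 [-0.2  0.  -0.4] 12.43 [0.562  0.007  0.0528]
0.0505 [-0.6  0.5 -0.6] 12.68 [0.5619 0.007  0.0503]
(0.0505, None)
[-0.84152109 -0.39994851 -0.82255218] [-0.02430199 -0.096956    0.02936958] 0.06214668874095024
13.575 [ 0.37130172  0.53199459 -0.4795935 ] 0.0921020968842067
14.6083
```

View pics/w4.png

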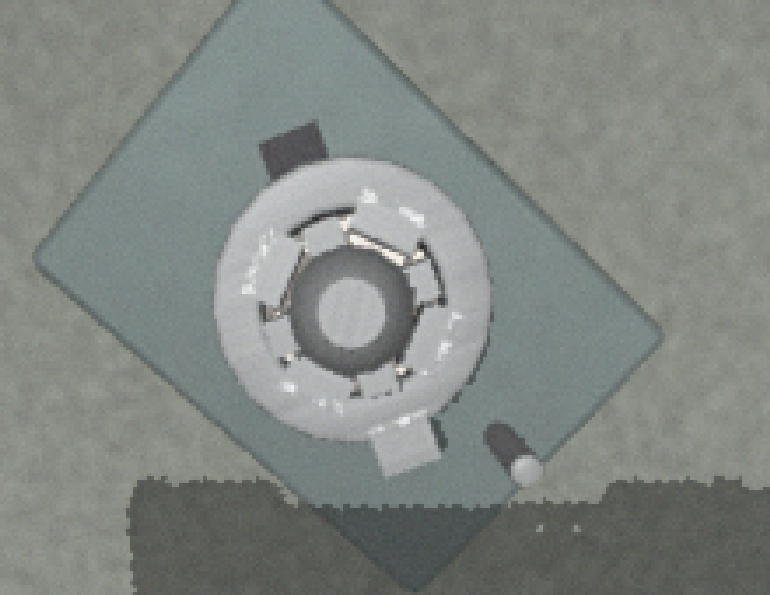

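View pics/side4.png

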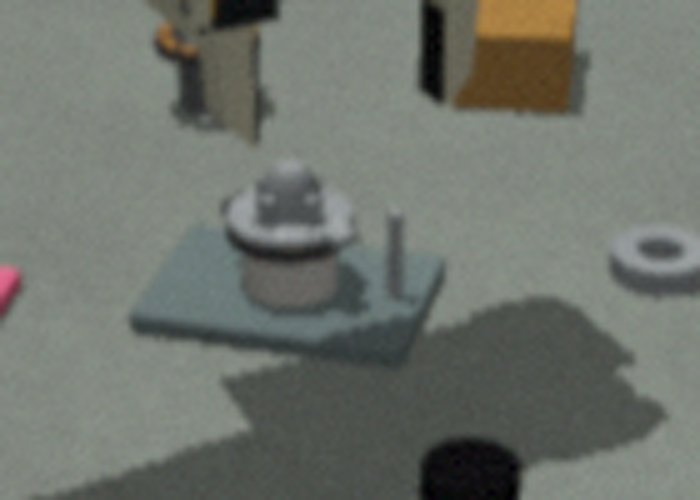

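The separator is down flat on the first disc: ring at (352,300), tab at (405,445) on the pin's side, first disc's tab opposite at (293,150). The side view shows it lying flat with no gap. Next, the loose disc.

Run:
```python
from h import *
from bench import manip,effector,viewer
yaw=-.75;p=camtcp((.528,.253),yaw,.13)
q=manip.solve_ik(p,down(yaw));print(q)
manip.move_pose(p,down(yaw));manip.sleep(.1);print(manip.current_clock(),manip.current_tool_pos())
tp=manip.current_tool_pos();tr=manip.current_tcp_rot()
c=viewer.get_calibration('wrist');im=viewer.get_image('wrist');np.savez('w5.npz',im=im,tp=tp,tr=tr,**c)
cv2.imwrite('pics/w5.png',im[:,:,::-1])
cv2.imwrite('pics/w5c.png',cv2.resize(im[75:215,210:350,::-1],None,fx=4,fy=4,interpolation=0))
```

```text
[-0.00593427  0.43819808 -0.55582663  1.92823837  0.30061841  0.85730776
 -1.46847484]
16.1083 [0.48891176 0.20968967 0.12989802]
```

View pics/w5c.png

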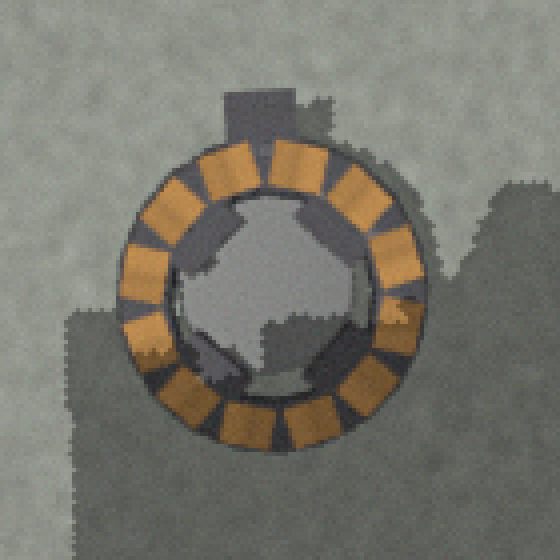

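Run:
```python
from h import *
w=np.load('w5.npz');c={k:w[k] for k in w};c['eye']=c['eye']-np.array([.00143,.00131,0])
g=lambda x,y:(210+x/4-.5,75+y/4-.5)
q=plane(c,[g(272,297),g(261,90),g(117,300),g(427,297),g(280,392),g(268,198),g(172,300),g(363,290)],.047)
q[:4]=plane(c,[g(272,297),g(261,90),g(117,300),g(427,297)],.048)
an=lambda a,b:np.arctan2(*(q[b]-q[a])[1::-1])
print(q[0],an(0,1),np.hypot(*(q[1]-q[0])[:2]),np.hypot(*(q[3]-q[2])[:2]),an(4,5),an(6,7)+np.pi/2)
im=w['im'];hsv=cv2.cvtColor(im,cv2.COLOR_RGB2HSV);m=((hsv[:,:,1]>90)&(hsv[:,:,0]>8)&(hsv[:,:,0]<25)).astype(np.uint8)
m[:75]=0;m[215:]=0;m[:,:210]=0;m[:,350:]=0
k=cv2.convexHull(cv2.findNonZero(m))[:,0,:].astype(float);e=cv2.fitEllipse(k.astype(np.float32));print(e,plane(c,e[0],.048))
```

```text
[0.52726374 0.25178172 0.048     ] 0.8732144031355391 0.039370171131656605 0.06287806098399235 0.8825595787947035 0.8710616199307336
((277.6410217285156, 148.3084716796875), (75.63856506347656, 77.47814178466797), 6.079116344451904) [[0.52758682 0.25195989 0.048     ]]
```

Disc centre is at (0.5274,0.2519) from crop pixel (272,297). Tab end (261,90) gives a 39.4 mm reach and 62.9 mm diameter, both consistent; tab yaw is 0.876. Grasping it.

Run:
```python
from h import *
from bench import manip,effector,viewer
yaw=.876-np.pi/2;x,y=.5274,.2519
manip.servo_line([x,y,.09],ori=down(yaw),vel=.2)
manip.servo_line([x,y,.042],vel=.1);manip.sleep(.1);print(manip.current_clock(),manip.current_tool_pos(),manip.current_force())
effector.close(15);print(manip.current_clock(),manip.current_finger_gap(),manip.current_force(),manip.current_tool_pos())
manip.servo_line([x,y,.13],vel=.15);print(manip.current_clock(),manip.current_finger_gap(),manip.current_force())
yaw=.755;p=camtcp((.5618,.0078),yaw,.13)
manip.move_pose(p,down(yaw));manip.sleep(.15);print(manip.current_clock(),manip.current_q())
tp=manip.current_tool_pos();tr=manip.current_tcp_rot();print(tp)
c=viewer.get_calibration('wrist');im=viewer.get_image('wrist');np.savez('w6.npz',im=im,tp=tp,tr=tr,**c)
cv2.imwrite('pics/w6.png',cv2.resize(im[80:330,185:365,::-1],None,fx=2.4*1.33,fy=2.4,interpolation=0))
cv2.imwrite('pics/w6c.png',cv2.resize(im[80:195,220:335,::-1],None,fx=5,fy=5,interpolation=0))
cv2.imwrite('pics/w6d.png',cv2.resize(im[190:330,190:360,::-1],None,fx=4,fy=4,interpolation=0))
```

```text
17.3917 [0.52789664 0.25230073 0.04268093] [ 1.22425912 -0.99030831  0.15245026]
17.9667 0.06364355332534717 [ 0.3946115  -1.26057264  2.04679669] [0.52752217 0.25195589 0.04216714]
18.7 0.06354709790923584 [ 1.12437645  0.18470012 -1.47816255]
20.4333 [ 0.6128824   0.64014282 -0.82880745  1.74686567  0.54920458  1.00279053
  0.33249565]
[ 0.60148707 -0.03325273  0.13000381]
```

View pics/w6c.png

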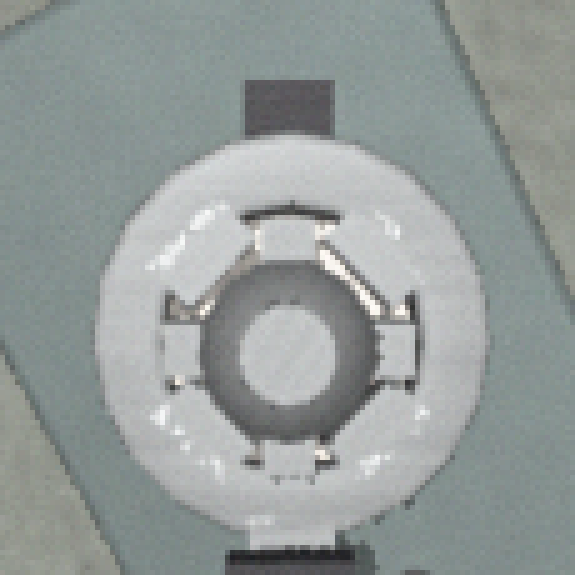

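View pics/w6d.png

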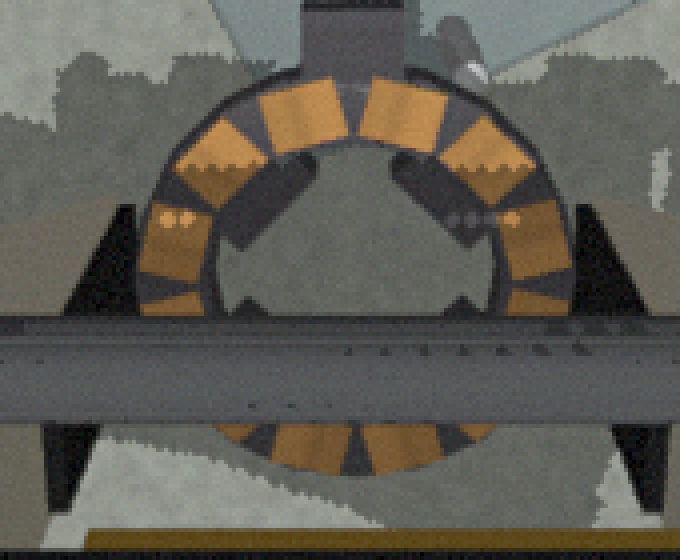

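Run:
```python
from h import *
w=np.load('w6.npz');c={k:w[k] for k in w};c['eye']=c['eye']-np.array([.00143,.00131,0])
Rt=R.from_quat(w['tr']);
h=lambda x,y:(190+x/4-.5,190+y/4-.5);g=lambda x,y:(220+x/5-.5,80+y/5-.5)
zt=w['tp'][2]+.006
P=plane(c,[h(353,68),h(357,478),h(138,270),h(574,270)],zt);print('rim tool',Rt.inv().apply(P-w['tp']).round(4))
q=plane(c,[g(288,240),g(290,460),g(182,352),g(399,350)],.066);print(q.mean(0),np.arctan2(*(q[1]-q[0])[1::-1]),np.arctan2(*(q[3]-q[2])[1::-1])-np.pi/2)
```

```text
rim tool [[-0.0004 -0.0312 -0.006 ]
 [ 0.0002  0.0322 -0.006 ]
 [-0.031  -0.0016 -0.006 ]
 [ 0.031  -0.0016 -0.006 ]]
[0.56172523 0.00782062 0.066     ] -0.8062174817761908 -0.8054554435155805
```

The held disc is centred in the tool to within 0.5 mm. The hub reads (0.5617,0.0078) again and the splines are aligned to 0.01 rad. Descending.

Run:
```python
from h import *
from bench import manip,effector,viewer
xy=(.5616,.0080)
manip.servo_line([*xy,.13],ori=down(.762),vel=.15)
manip.servo_line([*xy,.084],vel=.12);manip.sleep(.15)
b=manip.current_force()[2];print(manip.current_tool_pos(),manip.current_force())
z,f=feel(.084,.0565,xy,step=.002,fmax=3,base=b)
print(z,f,manip.current_wrist_torque(),manip.current_finger_gap())
```

```text
[0.56239697 0.00810887 0.08478814] [-0.02837928 -0.2248735  -0.97231161]
0.082 [ 0.7 -0.5 -0.9] 21.96 [0.5617 0.0079 0.0822]
0.08 [ 0.5  0.  -0.5] 22.21 [0.5615 0.008  0.0799]
0.078 [ 0.2 -0.8 -0.9] 22.46 [0.5615 0.008  0.0778]
0.076 [ 0.3 -0.1 -1.1] 22.71 [0.5615 0.008  0.0758]
0.074 [ 0.3  0.6 -0.4] 22.96 [0.5615 0.008  0.0738]
0.072 [ 1.1 -0.2 -2.1] 23.21 [0.5615 0.008  0.0718]
0.07 [ 0.3 -0.  -1.6] 23.46 [0.5615 0.008  0.0699]
0.068 [-0.  -0.6 -1.1] 23.71 [0.5615 0.008  0.0679]
0.066 [ 0.4  1.5 -1.3] 23.96 [0.5615 0.008  0.0658]
0.064 [ 0.2  0.3 -1.2] 24.21 [0.5615 0.008  0.0639]
0.062 [ 0.2 -0.3 -0.7] 24.46 [0.5615 0.008  0.0618]
0.06 [-0.2  0.  -0.8] 24.71 [0.5615 0.008  0.0598]
0.058 [-0.  -0.3 -0.8] 24.96 [0.5615 0.0079 0.0578]
0.0565 [ 1.1  0.2 -1.2] 25.21 [0.5615 0.0079 0.0564]
0.0565 None [-0.00381935 -0.0869879   0.03847304] 0.06392857778681908
```

Run:
```python
from h import *
from bench import manip,effector,viewer
xy=(.5616,.0080)
effector.open_jaws();manip.sleep(.1);print(manip.current_clock(),manip.current_force(),manip.current_finger_gap())
manip.servo_line([*xy,.14],vel=.2)
yaw=.762;p=camtcp((.5618,.0078),yaw,.14)
manip.servo_line(p,vel=.2);manip.sleep(.1)
c=viewer.get_calibration('wrist');im=viewer.get_image('wrist');np.savez('w7.npz',im=im,**c)
cv2.imwrite('pics/w7.png',cv2.resize(im[60:230,180:400,::-1],None,fx=3.5,fy=3.5,interpolation=0));print(manip.current_clock())
manip.servo_line([.45,-.15,.25],vel=.25)
for n in('side','scene'):
  im=viewer.get_image(n);cv2.imwrite(f'pics/{n}7f.png',im[:,:,::-1])
  a=im[160:260,220:360] if n=='side' else im[210:290,260:365]
  cv2.imwrite(f'pics/{n}7.png',cv2.resize(a[:,:,::-1],None,fx=5,fy=5,interpolation=2))
```

```text
25.975 [-0.04631074  0.30053698 -0.07889672] 0.09187118502353164
27.1333
```

View pics/w7.png

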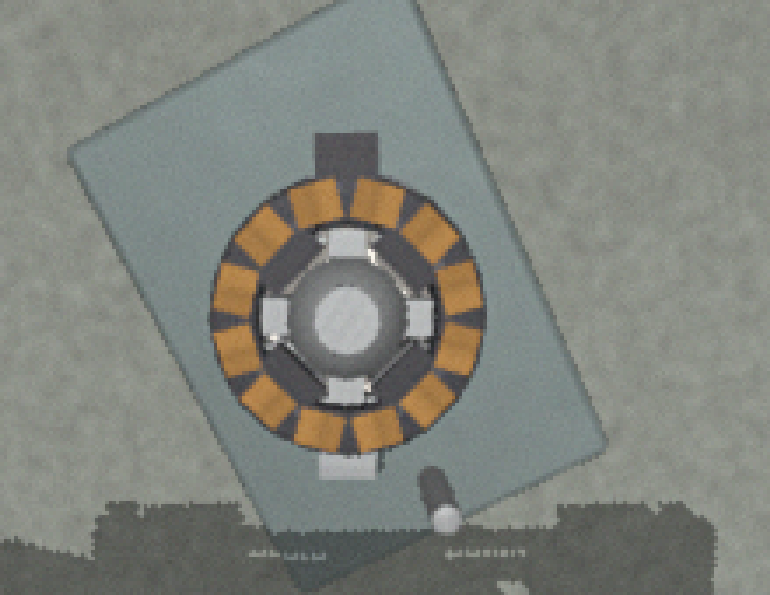

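View pics/side7.png

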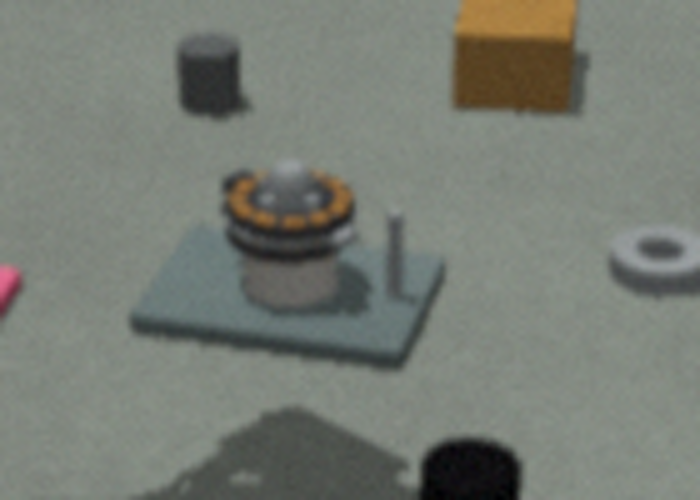

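View pics/scene7.png

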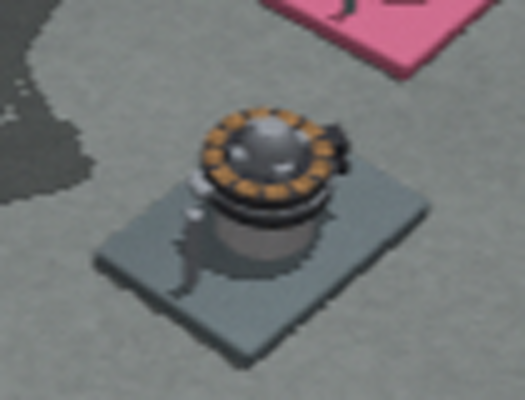

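The pictures show the pack stacked flat. In w7 the spline tops (348,243) and (348,390) stand above the disc, the disc's tab is at (347,155) opposite the pin, and the separator's tab is at (348,466) on the pin's side. The arm is clear, so I'm handing in.

Run:
```python
from bench import manip
print(manip.current_clock(),manip.current_force());manip.hand_in()
```

```text
28.2667 [ 0.50043302 -0.27365895  0.27442606]
the job is handed in; nothing more can be done
```

I put the bare steel separator on the grey stand's hub with its tab on the pin's side, then the thick friction disc with its tab on the opposite side. I let go of both just above home and handed in at about 28 s of the 67 s allowed; the hand-in gave no verdict.

- **Fit:** both plates slid over the splines on the first try. Vertical force stayed within about 2 N, so no twisting or searching was needed.
- **Seating:** the last wrist, side and scene pictures show both plates flat and centred on the hub. The spline tops stand above the disc and both tabs point the right way. I judged this by eye from the pictures and did not measure the final heights.
- **Bystanders:** I moved nothing near them. The bearing and carton look untouched in the last side view; I did not check the oil bottle or screwdriver closely.
- **Disagreement found:** the wrist camera's calibration was off by about 1.4 mm in x and 1.3 mm in y. The separator grasp was made before I found this, so the plate sat 1–2 mm off-centre in the fingers. I allowed for that when placing it, and corrected for it in the hub and disc positions.

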